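Brush out the rinse pot and set its drain valve

TASK

Work the bottle brush up and down in the rinse pot for two full strokes, each time raising it until the top of its head is about level with the rim and lowering it to the bottom again, never taking it out, and leave it standing on the bottom. Then turn the drain valve fully closed against its stop (clockwise from above) by its crank knob, and open it by exactly two turns. Finish still gripping the crank knob, with the valve at rest at two turns, and leave the jar, tin and paint pot around it where they are.

Things in the scene. Friction and masses are not known exactly. Their poses are not given: they have to be found in the camera images.
- rinse_unit: Fixed aluminium base plate, 150 mm (its x) by 360 mm (its y), 8 mm thick, carrying a white round pot and a brass drain valve joined by a pipe. Origin: centre of the plate's underside, on the table; z up. The pot's axis stands at its y = +100 mm, the valve's vertical stem at its y = -100 mm (both at x = 0). It stands in different places in front of the robot, at a yaw up to about 35 degrees either way; it does not move.
- pot_floor (a point): Centre of the pot's inner floor, 20 mm above the table. Pot: 94 mm outside, 84 mm inside diameter, 130 mm deep.
- pot_rim (a point): Centre of the pot's mouth, 150 mm above the table.
- brush: Loose bottle brush, 90 to 180 g, standing upright in the pot on its flat head. Rigid round head 72 mm in diameter, 50 mm tall; above it a thin 10 mm wire stem; above that a round wooden handle, 22 mm in diameter, from 120 to 220 mm above the origin (top rounded). Origin: centre of the head's underside, on the pot's floor at the start; z along the handle. When the origin is 80 mm above the pot's floor the top of the head is level with the rim.
- brush_grip (a point): Point on the axis of the brush's handle, 185 mm above the brush's origin: a good place to grip from above.
- valve (a joint): Opening of the drain valve, rad: 0 = closed against its hard stop; grows counter-clockwise seen from above, 6.283 per turn, so two turns open = 12.566; the other stop is at 20. Starts somewhere between 1.5 and 6. The wheel does not rise. It has dry friction of 0.15 N m (about 3 N at the crank knob) and stays where it is left.
- hub (a point): Point on the wheel's vertical axis at the height of point crank_grip, 139 mm above the table. The dark steel wheel (three spokes, 122 mm over the rim, rim 12 mm thick) lies level with its top 111 mm above the table.
- crank_grip (a point): Middle part of the upright crank knob, 139 mm above the table, on a circle of 55 mm radius about the hub; it goes round with the wheel. With the valve closed it lies on the -x side of the hub in the frame of rinse_unit.
- crank_knob: The crank knob itself: black upright cylinder, 20 mm in diameter, 42 mm tall (114 to 156 mm above the table), standing on the wheel's rim. It spins freely on its own pin, so fingers that hold it need not turn as the wheel goes round. Origin: centre of its lower end.
- craft_jar: Bystander: loose white open jar, 80 mm in diameter, 110 mm tall, beyond the pot. Origin: centre of its underside.
- glue_tin: Bystander: loose metal tin, 70 mm in diameter, 60 mm tall, beyond the valve. Origin: centre of its underside.
- paint_pot: Bystander: loose small glass jar with lid, 48 mm in diameter, 50 mm tall, on the robot's side of the plate. Origin: centre of its underside.
Not all that is in view belongs to the job. There is more than one size of the brush; the one meant has the size given above.

How it is judged:
By the outcome, as a careful person would: the job done as asked, in the order asked, and still so for the second after the job is handed in, while the arm keeps its last pose, push and grip.
It also fails if it takes over 72 s, if anything falls off the work surface, if the arm or the gripper's body presses on something with over 40 N, if the wrist force passes 120 N, or if a joint passes its speed limit or range.

ROBOT

A 6-joint arm with a two-finger parallel gripper is mounted at the origin on the work surface. World frame = base frame: x ahead of the robot, y to its left, z up, the work surface at z = 0. Lengths are in mm, angles in degrees, forces in N, time in s.
With the tool pointing down it reaches from about 325 to 775 mm from the base axis. Payload 9.3 kg.
Tool frame: the origin (TCP) lies midway between the tips of the shut fingers; the grasp point (between the pads) lies 19 mm behind it; z points along the fingers, y is the direction in which the jaws open and shut (so a half turn about z gives the same grasp; the last joint's range is limited). The gripper opens to 85 mm and grips with 20 to 120 N. Pads are 22 mm wide; open, the fingers measure 114 mm over their backs; the gripper's body (76 mm by 85 mm) begins 54 mm behind the grasp point. The pads swing forward as they close: fully open they stand 13 mm farther back than shut.
Start: joints at [67.345, 14.817, 1.232, 76.415, 0, 81.257], TCP at [132.233, 533.864, 231.279] pointing down, gripper open.
Joint ranges: [-174.27, 174.27], [-52.1, 104.24], [-59.71, 78.15], [-110.17, 111.67], [-87.03, 83.33], [-180, 180]. Speed limits (degrees/s): [127.2, 127.2, 159.86, 180, 180, 180].

INTERFACE

Orientations are given as [roll, pitch, yaw] about the fixed x, y, z axes, in that order (R = Rz(yaw) Ry(pitch) Rx(roll)).
In Python, from cell import manip gives the robot as it stands. The module is installed in compiled form; this text tells all that it offers. Calls block until the motion is done:
- manip.move_to(position, orientation): joint-space move of the TCP to a pose.
- manip.move_straight(position, max_speed=150, orientation=None, max_force=None): straight line of the TCP; orientation=None keeps the orientation; max_speed is the mean speed in mm/s. With max_force (N) it stops when the force on the tool has changed by that much, and returns True; else False.
- manip.move_j(angles): joint-space move.
- manip.let_go() and manip.close_gripper(f_grip=None): open the fingers fully, or close them until they stop; f_grip is the grip in N (None keeps the last).
- manip.sleep(seconds).
- manip.inverse_kinematics(position, orientation): joint angles nearest the present ones, or None.
- manip.observe(): the state.
- manip.capture(name): name is "scene" or "top"; returns the picture (384x512x3 uint8, red, green, blue); there is no depth.
- manip.camera_info(name): a dict with "intrinsics" (3x3 intrinsics, pixels), "origin" and "attitude" of the camera in the world. Camera axes: x right, y up, looking along -z (the intrinsics and any distortion apply to the point x, -y, -z); pixel columns grow to the right and rows downward; lengths in mm; the calibration is good to about 2 mm. A picture is of the moment at which its call begins. camera_info takes no time and is no camera call.
A pose or a line that the arm cannot do raises manip.Unreachable and nothing moves.
- manip.sign_off(): hands the job in, once; it reports no verdict.
Trained networks look in the newest picture that a camera, given by its name, has taken for a name from the list of things; names that differ only in an ending like _2 or _b are one class to them, and where a whole thing is asked for, a point or a joint stands for the part that bears it (a point fixed in the world has none). Each returns a list of dicts, best first, with "conf" (0 to 1); they miss things now and then, are a little off and sometimes report something else, mostly with a low value. They report only what shows in the picture. A call takes as long as a camera call. They do not tell look-alikes from the thing itself.
- manip.outline_of(camera, label): "mask" (384x512 bool, what is visible of it) and "location" ([column, row] in pixels, amid what is visible of it).
The state is a dict: "t": time; "qpos": joint angles; "qd": joint speeds; "effort": joint torques, N m; "tcp_pos": TCP position; "tool_rot": TCP orientation; "ft_force": force on the tool from outside, world axes, zero at the start; "ft_torque": the same for the moment, N m; "finger_gap": opening from 0.0 (shut) to 1.0 (fully open).
Only numpy, scipy, OpenCV 4.12 (cv2) and the standard library are available. Lean on these libraries where they do the work, as an engineer would, in place of code of your own. Each camera call takes 0.05 s, during which the arm holds its last target. There are 200 camera calls.

## Working session

There is one attempt and no reset: what is moved stays moved. The work goes in short steps, each a Python script; the robot and the scene stay as the last script left them, time stands still between calls to the robot, and variables do not carry over. Pictures are saved under pics/ and viewed, about 8 in all and at most 12, crops included, and the job is handed in when it is done.

```bash
mkdir -p pics
python3 - <<'E'
from cell import manip
import cv2,numpy as np
for c in ("scene","top"):
    im=manip.capture(c); np.save(c+"0.npy",im)
    cv2.imwrite(f"pics/{c}0.png",im[:,:,::-1])
    i=manip.camera_info(c); print(c,{k:np.round(np.array(v),3).tolist() if not isinstance(v,str) else v for k,v in i.items()})
    for l in ("rinse_unit","brush","crank_knob","valve","craft_jar","glue_tin","paint_pot"):
        for d in manip.outline_of(c,l):
            ys,xs=np.nonzero(d["mask"]); print(l,round(d["conf"],2),np.round(d["location"],1),len(xs),(xs.min(),xs.max(),ys.min(),ys.max()) if len(xs) else None)
s=manip.observe();print(s)
a=cv2.imread("pics/scene0.png");b=cv2.imread("pics/top0.png")
E
```

```text
scene {'intrinsics': [[441.123, 0.0, 263.159], [0.0, 441.123, 191.799], [0.0, 0.0, 1.0]], 'origin': [1168.211, -123.061, 994.343], 'attitude': [37.575, 0.197, 72.423]}
rinse_unit 0.95 [240.3 233.1] 7354 (np.int64(171), np.int64(314), np.int64(184), np.int64(274))
brush 0.72 [342.8 186.1] 1730 (np.int64(321), np.int64(359), np.int64(124), np.int64(213))
brush 0.68 [280.1 191.4] 357 (np.int64(271), np.int64(288), np.int64(173), np.int64(213))
brush 0.67 [293.7 140.1] 1513 (np.int64(276), np.int64(308), np.int64(79), np.int64(169))
crank_knob 0.57 [211.5 228.2] 146 (np.int64(210), np.int64(219), np.int64(220), np.int64(236))
valve 0.68 [202.6 222.7] 1058 (np.int64(175), np.int64(224), np.int64(203), np.int64(245))
craft_jar 0.6 [272.7 266.1] 1370 (np.int64(260), np.int64(294), np.int64(245), np.int64(293))
glue_tin 0.76 [190.2 291.8] 902 (np.int64(175), np.int64(204), np.int64(276), np.int64(312))
glue_tin 0.27 [279.9 194.1] 402 (np.int64(270), np.int64(287), np.int64(173), np.int64(213))
top {'intrinsics': [[379.347, 0.0, 258.059], [0.0, 379.347, 192.806], [0.0, 0.0, 1.0]], 'origin': [
[... 936 characters left out ...]
nt64(226), np.int64(244), np.int64(221), np.int64(238))
{'t': 0.8, 'qpos': array([6.73446314e+01, 1.48142064e+01, 1.23087950e+00, 7.64156493e+01,
       9.46360707e-04, 8.12566605e+01]), 'qd': array([ 0.00619772,  0.00751583, -0.10360277,  0.07245437,  0.00285375,
        0.0138242 ]), 'effort': array([-3.97019348e-04, -5.55319834e+01,  3.44716358e+01,  1.14324881e-03,
       -1.83386601e-04, -4.43710988e-06]), 'tcp_pos': array([132.2309384 , 533.85108362, 231.29553459]), 'tool_rot': array([ 1.79998844e+02, -7.79727505e-04,  1.66087971e+02]), 'ft_force': array([-0.27948032, -0.0772467 , -0.23814385]), 'ft_torque': array([0.02796289, 0.01958661, 0.08048005]), 'finger_gap': 0.9969248132203438}
```

View pics/scene0.png

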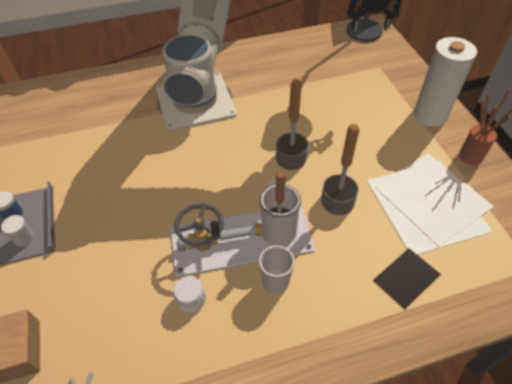

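View pics/top0.png

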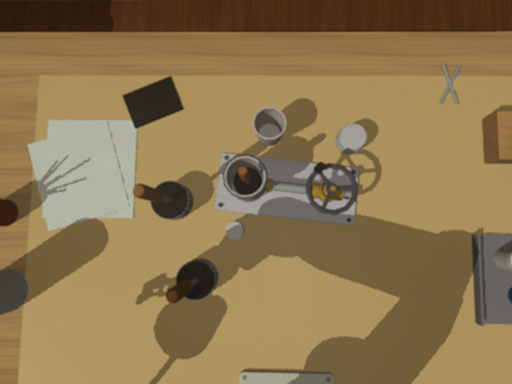

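The brush stands in the pot (scene 280,195; top 246,180). Its look-alikes stand free on the table (scene 293,140 and 342,186). The wheel is at top (332,189), and a dark knob appears near top (319,168) and scene (214,228). Next I'll fit the unit's pose and confirm it on an enlarged overlay.

```bash
cat > h.py <<'E'
from cell import manip
import cv2,numpy as np
from scipy.spatial.transform import Rotation as Ro
from scipy.optimize import least_squares
def cam(c):
    i=manip.camera_info(c); return np.array(i["intrinsics"]),np.array(i["origin"]),Ro.from_euler("xyz",i["attitude"],degrees=True).as_matrix()
C={c:cam(c) for c in("scene","top")}
def proj(c,P):
    K,o,R=C[c]; p=(np.atleast_2d(P)-o)@R*[1,-1,-1]; q=p@K.T; return q[:,:2]/q[:,2:]
def back(c,uv,z):
    K,o,R=C[c]; d=R@(np.linalg.inv(K)@[uv[0],uv[1],1]*[1,-1,-1]); return o+d*(z-o[2])/d[2]
def unit(p,P):
    x,y,w=p; c,s=np.cos(w),np.sin(w); P=np.atleast_2d(P).astype(float)
    return np.c_[x+c*P[:,0]-s*P[:,1],y+s*P[:,0]+c*P[:,1],P[:,2]]
def circ(cx,cy,r,z,n=60):
    t=np.linspace(0,2*np.pi,n); return np.c_[cx+r*np.cos(t),cy+r*np.sin(t),0*t+z]
E
python3 - <<'E'
from h import *
from scipy.optimize import minimize
# silhouette fit: plate+pot+wheel convex pieces vs unit mask, both views
M={}
for c in("scene","top"):
    manip.capture(c); M[c]={}
    for l in("rinse_unit","crank_knob","valve"):
        d=manip.outline_of(c,l)
        if d: M[c][l]=d[0]["mask"]
pr,hb=back("top",(245.5,178),150),back("top",(332,189),111)
print(pr,hb,np.hypot(*(pr-hb)[:2]),"scene:",back("scene",(280.5,202),150),back("scene",(199,225),111))
d=(pr-hb)[:2]; p0=[*((pr+hb)/2)[:2],np.arctan2(d[1],d[0])-np.pi/2]
pl=np.array([[-75,-180,8],[75,-180,8],[75,180,8],[-75,180,8]])
def draw(p,c,S=8):
    m=np.zeros((384*S//2,512*S//2),np.uint8)
    for pts in (np.r_[pl,pl*[1,1,0]],np.r_[circ(0,100,47,8),circ(0,100,47,150)]):
        h=cv2.convexHull(((proj(c,unit(p,pts))+.5)*S/2).astype(np.float32)).astype(np.int32); cv2.fillPoly(m,[h],1)
    for r,v in((61,1),):
        q=((proj(c,unit(p,circ(0,-100,r,105)))+.5)*S/2).astype(np.int32); q2=((proj(c,unit(p,circ(0,-100,55,105)))+.5)*S/2).astype(np.int32)
        cv2.fillPoly(m,[q,q2],1) if 0 else cv2.polylines(m,[((proj(c,unit(p,circ(0,-100,55,105)))+.5)*S/2).astype(np.int32)],True,1,6*S//2)
    return cv2.resize(m.astype(np.float32),(512,384),interpolation=cv2.INTER_AREA)
def cost(q):
    p=[p0[0]+q[0],p0[1]+q[1],p0[2]+q[2]/100]
    return sum(np.abs(draw(p,c)-M[c]["rinse_unit"]).sum() for c in M)
r=minimize(cost,[0,0,0],method="Nelder-Mead",options=dict(initial_simplex=[[0,0,0],[8,0,0],[0,8,0],[0,0,6]]))
p=np.array(p0)+r.x*[1,1,.01]; print("p0",p0,cost([0,0,0]),"fit",p,np.degrees(p[2]),r.fun)
np.save("p.npy",p)
out=[]
for c,(x0,y0,x1,y1) in(("top",(200,140,370,240)),("scene",(165,160,325,300))):
    im=manip.capture(c)[:,:,::-1]; k=4; crop=cv2.resize(im[y0:y1,x0:x1],None,fx=k,fy=k,interpolation=cv2.INTER_CUBIC)
    raw=crop.copy()
    for pts,col in((pl,(0,255,0)),(circ(0,100,47,150),(255,0,0)),(circ(0,-100,61,111),(0,0,255)),):
        q=((proj(c,unit(p,pts))+.5-[x0,y0])*k).astype(np.int32); cv2.polylines(crop,[q],True,col,1)
    b=unit(p,[[0,100,z] for z in (20,240)]); q=((proj(c,b)+.5-[x0,y0])*k).astype(int); cv2.line(crop,q[0].tolist(),q[1].tolist(),(255,255,0),1)
    cv2.imwrite(f"pics/{c}1.png",crop)
    if "crank_knob" in M[c]:
        ys,xs=np.nonzero(M[c]["crank_knob"]); print(c,"knob",xs.mean(),ys.mean())
E
```

```text
[575.32935138  97.82154796 150.        ] [556.94511369 -99.19419428 111.        ] 197.87163234292794 scene: [589.64851039 100.32859813 150.        ] [568.10905007 -96.97994131 111.        ]
p0 [np.float64(566.1372325373254), np.float64(-0.6863231581847913), np.float64(-0.09304411305988536)] 2406.75 fit [ 5.69537471e+02  1.97227803e+00 -1.03317647e-01] -5.919665138156229 1959.625
top knob 319.747572815534 167.06796116504853
scene knob 215.06410256410257 227.42307692307693
```

View pics/top1.png

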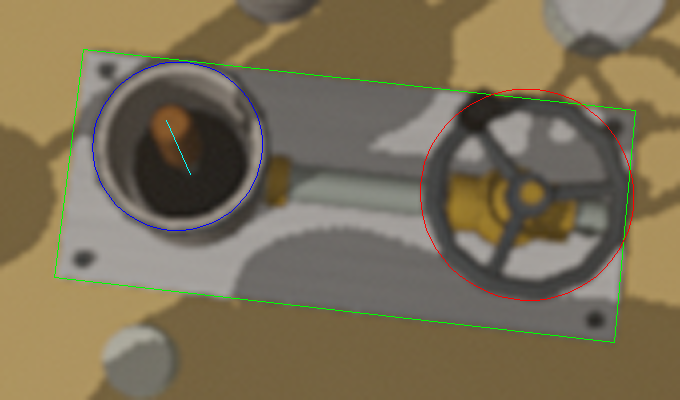

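View pics/scene1.png

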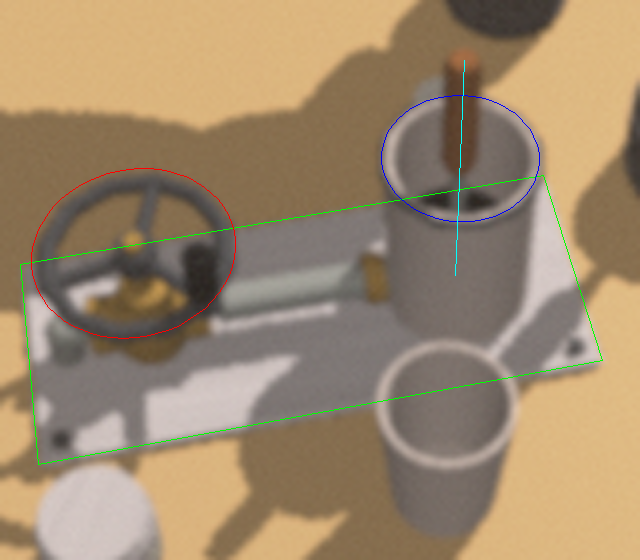

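Both overlays agree to about 1 px. The brush in the pot is the one standing on the unit's pot floor: its handle top projects to z≈240 on the pot axis, which fits the given size. The loose brushes on the table are the look-alikes. Next I'll locate the knob, go high over the distractors, and grip the handle.

Run:
```python
from h import *
p=np.load("p.npy"); p[1]-=1; np.save("p.npy",p)
hub=unit(p,[[0,-100,139]])[0]; br=unit(p,[[0,100,205]])[0]
k1=back("top",(319.75,167.1),140); k2=back("scene",(215.1,227.4),135)
for k in(k1,k2):
    v=k-hub; a=np.arctan2(v[1],v[0]); print("knob",k,np.hypot(v[0],v[1]),np.degrees(a),"theta",(a-p[2]-np.pi)%(2*np.pi))
print("hub",hub,"brush",br,"ht of brush tip in pot check", back("top",(242.5,170.5),240), back("scene",(280.8,174.5),240))
for hd,tp in(((171,200),(140,190)),((197,280),(172,296))): print("distr",back("top",hd,50),back("top",tp,250))
print(manip.observe()["t"])
ori=[180,0,-148]
s=manip.observe()
manip.move_straight([*s["tcp_pos"][:2],430],200)
manip.move_to([br[0],br[1],400],ori)
manip.move_straight([br[0],br[1],300],200)
print(manip.observe()["t"],manip.observe()["qpos"],manip.observe()["ft_force"])
o=[]
for c,(x0,y0,x1,y1) in(("top",(180,120,300,220)),("scene",(230,120,350,220))):
    im=manip.capture(c)[:,:,::-1]; o.append(cv2.resize(im[y0:y1,x0:x1],None,fx=3.3,fy=3.3,interpolation=cv2.INTER_CUBIC))
cv2.imwrite("pics/above.png",np.hstack(o))
```

```text
knob [602.78469954 -67.31455876 140.        ] 53.569717226406866 35.59440723369942 theta 3.866149902389886
knob [602.25469331 -63.59748016 135.        ] 55.40247053914139 39.04137817555154 theta 3.926310894545775
hub [559.22407795 -98.49446976 139.        ] brush [579.85086476 100.43902582 205.        ] ht of brush tip in pot check [578.15444659  98.62296169 240.        ] [579.78265968 101.78491179 240.        ]
distr [532.06625171 287.69254931  50.        ] [536.33811885 297.89816923 250.        ]
distr [338.33177293 217.56370165  50.        ] [334.63340762 228.04407994 250.        ]
1.3
5.325 [ 1.70015645e+00  1.82562373e+01  1.61693516e+01  8.78452440e+01
 -4.82721641e-04 -3.03333957e+01] [ 0.571228   -0.91725736  0.34833238]
```

View pics/above.png

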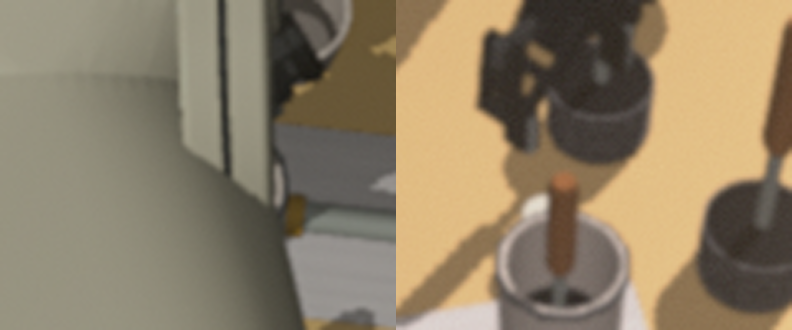

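The open gripper straddles the handle: the fingers are near scene (266,148) and (305,135), and the handle is centred below at (281,185). The third brush, behind and to the right, is free of the arm. Now I'll descend, grip, and do the strokes.

Run:
```python
from h import *
p=np.load("p.npy"); br=unit(p,[[0,100,205]])[0]
def st(n):
    s=manip.observe(); print(n,round(s["t"],2),np.round(s["tcp_pos"],1),"F",np.round(s["ft_force"],1),"gap",round(s["finger_gap"],3),flush=True); return s
z0=br[2]-19
print("hit",manip.move_straight([br[0],br[1],z0],150,max_force=10)); s=st("down")
if s["tcp_pos"][2]>z0+4: raise SystemExit
manip.close_gripper(40); st("grip")
for k in range(2):
    manip.move_straight([br[0],br[1],z0+80],80); manip.sleep(.2); st("up")
    if k==0:
        o=[]
        for c,(x0,y0,x1,y1) in(("top",(180,120,300,220)),("scene",(230,120,350,220))):
            im=manip.capture(c)[:,:,::-1]; o.append(cv2.resize(im[y0:y1,x0:x1],None,fx=3.3,fy=3.3,interpolation=cv2.INTER_CUBIC))
        cv2.imwrite("pics/up.png",np.hstack(o))
    manip.move_straight([br[0],br[1],z0+4],80)
    print(manip.move_straight([br[0],br[1],z0-1],20,max_force=6)); manip.sleep(.2); st("low")
```

```text
hit False
down 6.33 [580.4 100.4 187. ] F [-0.1  0.3 -0.4] gap 0.998
grip 6.94 [580.  100.4 186.2] F [-0.2 -0.7  1.7] gap 0.24
up 8.29 [579.7 100.4 265.6] F [-0.1  0.6 -0.6] gap 0.246
True
low 9.97 [580.4 100.4 186.2] F [ 0.6 -1.3  5. ] gap 0.243
up 11.33 [579.7 100.4 265.6] F [ 1.2 -0.4 -0.7] gap 0.247
True
low 12.92 [580.4 100.4 186.2] F [1.4 0.2 6. ] gap 0.246
```

View pics/up.png

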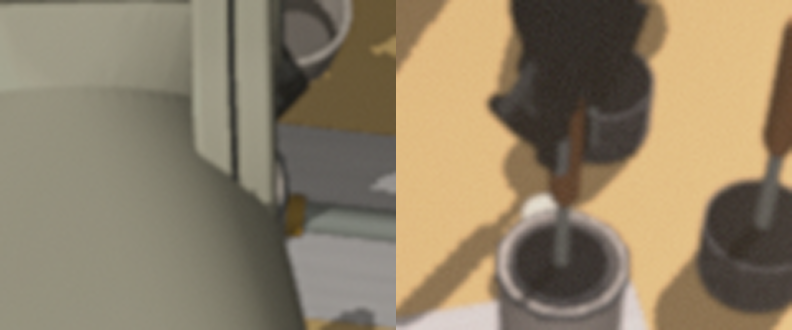

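The head top is level with the rim at the raised point (scene crop 560,255), and the brush is back on the floor with contact force felt. Now I'll release it, go to the knob and turn a first arc clockwise while logging the forces.

Run:
```python
from h import *
p=np.load("p.npy"); br=unit(p,[[0,100,205]])[0]; hub=unit(p,[[0,-100,139]])[0]
def st(n):
    s=manip.observe(); print(n,round(s["t"],2),np.round(s["tcp_pos"],1),"F",np.round(s["ft_force"],1),"gap",round(s["finger_gap"],3),flush=True); return s
manip.let_go(); st("rel")
manip.move_straight([br[0],br[1],330],200)
k=np.array([602.5,-65.5])
manip.move_to([*k,250],[180,0,-148])
print(manip.move_straight([*k,120],130,max_force=8)); s=st("at knob")
if s["tcp_pos"][2]>124: raise SystemExit
manip.close_gripper(30); s=st("grip")
q=s["tcp_pos"][:2]; v=q-hub[:2]; ph0=np.arctan2(v[1],v[0]); e=q-hub[:2]-55*np.array([np.cos(ph0),np.sin(ph0)])
print("phi0",np.degrees(ph0),"e",e)
c=hub[:2]; np.save("c.npy",c); r=55.4
rows=[]
for ph in ph0-np.radians(np.arange(20,121,20)):
    t=c+r*np.array([np.cos(ph),np.sin(ph)])
    hit=manip.move_straight([*t,120],70,max_force=25); s=manip.observe()
    u=np.array([np.cos(ph),np.sin(ph)]);tt=np.array([u[1],-u[0]]);F=s["ft_force"][:2]
    print(hit,round(s["t"],2),round(np.degrees(ph)),np.round(s["tcp_pos"],1),"rad %.1f tan %.1f"%(F@u,F@tt),np.round(s["ft_force"],1),"gap",round(s["finger_gap"],3))
    if hit: break
im=manip.capture("scene")[:,:,::-1]; cv2.imwrite("pics/knob.png",cv2.resize(im[130:290,150:320],None,fx=4,fy=3.6,interpolation=cv2.INTER_CUBIC))
```

```text
rel 13.56 [579.8 100.4 185.3] F [-0.3 -0.4 -0.5] gap 1.005
False
at knob 16.35 [603.  -65.4 120.9] F [ 0.  -0.   0.5] gap 1.0
grip 16.96 [602.7 -65.7 120.3] F [-0.5 -0.6  2.5] gap 0.226
phi0 37.08614703184412 e [-0.44878889 -0.33924583]
False 17.38 17 [611.8 -83.6 120.2] rad -5.9 tan 3.0 [-4.7 -4.6  5.4] gap 0.225
False 17.81 -3 [ 613.8 -102.7  120.2] rad -5.5 tan 2.7 [-5.6 -2.5  6.5] gap 0.226
False 18.23 -23 [ 609.3 -121.2  120.2] rad -5.0 tan 1.9 [-5.4  0.2  6.2] gap 0.226
False 18.66 -43 [ 598.7 -137.   120.2] rad -6.1 tan 2.6 [-6.2  2.3  7.4] gap 0.227
False 19.08 -63 [ 583.3 -148.3  120.2] rad -6.0 tan 2.8 [-5.2  4.   7.2] gap 0.225
False 19.51 -83 [ 564.9 -153.7  120.2] rad -4.7 tan 3.2 [-3.7  4.2  5.6] gap 0.225
```

View pics/knob.png

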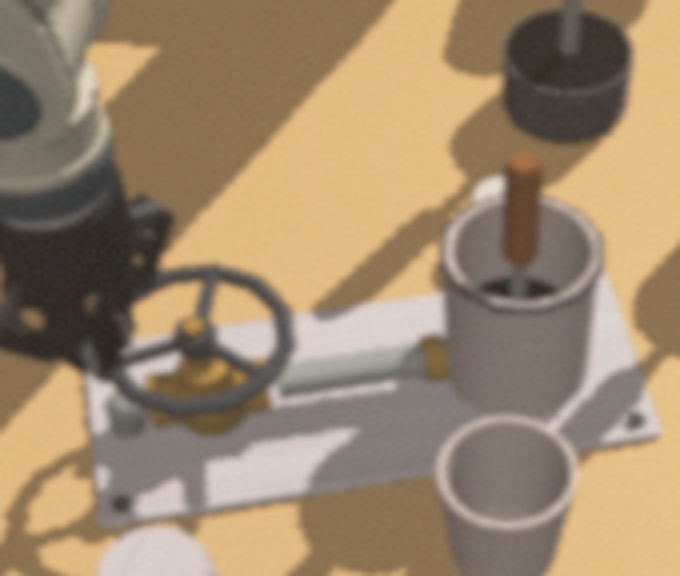

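The knob is held: the wheel has followed, the tangential force is about 2.7 N, and the brush stands upright in the pot at crop (522,200). Next I'll continue clockwise to the stop and probe it in small steps.

Run:
```python
from h import *
c=np.load("c.npy"); r=55.0; manip.close_gripper(50)
def go(ph,v=70):
    ph=np.radians(ph);u=np.array([np.cos(ph),np.sin(ph)]); hit=manip.move_straight([*(c+r*u),120],v,max_force=25); s=manip.observe()
    F=s["ft_force"][:2];tt=np.array([u[1],-u[0]]); w=s["tcp_pos"][:2]-c
    print(hit,round(s["t"],2),"cmd %.1f act %.2f r %.2f"%(np.degrees(ph),np.degrees(np.arctan2(w[1],w[0]))%360-360,np.hypot(*w)),"rad %.1f tan %.1f"%(F@u,-(F@tt)),np.round(s["ft_force"],1),"gap",round(s["finger_gap"],3)); return hit,-(F@tt)
ok=True
for ph in (-103,-123,-143,-163,-173):
    hit,t=go(ph)
    if hit: ok=False;break
ph=-173
while ok and ph>-204:
    ph-=1.5; hit,t=go(ph,40)
    if hit or abs(t)>16: break
print(manip.observe()["tcp_pos"])
```

```text
False 20.2 cmd -103.0 act -103.71 r 55.56 rad -0.6 tan -2.6 [-2.4  1.2  7.1] gap 0.217
False 20.62 cmd -123.0 act -123.54 r 55.56 rad 1.4 tan -2.3 [-2.7  0.1  9.1] gap 0.223
False 21.05 cmd -143.0 act -143.47 r 55.53 rad 2.4 tan -2.9 [-3.7  0.9  8.7] gap 0.219
False 21.48 cmd -163.0 act -163.45 r 55.47 rad 2.9 tan -2.4 [-3.4  1.4 10.1] gap 0.223
False 21.76 cmd -173.0 act -173.30 r 55.38 rad 3.2 tan -2.5 [-3.5  2.1  9.3] gap 0.221
False 22.01 cmd -174.5 act -174.20 r 55.38 rad 3.0 tan 1.3 [-2.9 -1.5  9.1] gap 0.219
False 22.26 cmd -176.0 act -175.51 r 55.36 rad 2.7 tan 1.6 [-2.6 -1.8  7.7] gap 0.219
False 22.51 cmd -177.5 act -176.93 r 55.34 rad 2.9 tan 2.0 [-2.8 -2.1  7.4] gap 0.223
False 22.76 cmd -179.0 act -178.43 r 55.35 rad 3.2 tan 1.9 [-3.2 -2.   7.8] gap 0.219
False 23.01 cmd -180.5 act -179.94 r 55.31 rad 3.1 tan 1.8 [-3.1 -1.8  8.8] gap 0.216
False 23.26 cmd -182.0 act -181.45 r 55.30 rad 3.0 tan 2.2 [-3.1 -2.1  7.5] gap 0.216
False 23.51 cmd -183.5 act -182.93 r 55.29 rad 2.6 tan 1.7 [-2.7 -1.5  8.3] gap 0.217
False 23.76 cmd -185.0 act -184.49 r 55.31 rad 3.5 tan 1.6 [-3.6 -1.3  8.4] gap 0.223
False 24.01 cmd -186.5 act -185.67 r 55.32 rad 3.0 tan 3.4 [-3.4 -3.1  8.8] gap 0.22
False 24.26 cmd -188.0 act -185.81 r 55.28 rad 3.3 tan 11.2 [ -4.9 -10.6   8.2] gap 0.217
False 24.51 cmd -189.5 act -185.97 r 55.25 rad 3.7 tan 18.1 [ -6.6 -17.3   7.3] gap 0.219
[504.26941786 -92.74299705 120.24288047]
```

The stop is at measured TCP angle −185.65°. The force rose from 3 to 18 N within 0.3°, and the vision fit predicted −185.9°. Now I'll open exactly 720° to TCP angle +534.35°, approaching the end slowly.

Run:
```python
from h import *
c=np.load("c.npy"); r=55.0; goal=534.35
def go(ph,v=75,say=True):
    a=np.radians(ph);u=np.array([np.cos(a),np.sin(a)]); hit=manip.move_straight([*(c+r*u),120],v,max_force=25); s=manip.observe()
    F=s["ft_force"][:2];tt=np.array([-u[1],u[0]]); w=s["tcp_pos"][:2]-c
    act=np.degrees(np.arctan2(w[1],w[0])); act+=360*round((ph-act)/360)
    if say: print(hit,round(s["t"],2),"cmd %.2f act %.2f r %.2f"%(ph,act,np.hypot(*w)),"rad %.1f tan %.1f"%(F@u,F@tt),"gap",round(s["finger_gap"],3),flush=True)
    return hit,act
go(-185.6,30)
n=0
for ph in np.r_[np.arange(-170,520,20),525,530]:
    hit,act=go(ph,say=n%4==0 or ph>500); n+=1
    if hit: print("HIT",ph); raise SystemExit
cmd=530
for i in range(10):
    d=goal-act
    if d<0.1: break
    cmd=cmd+min(max(d,.15),1.2) if i else max(cmd,act)+min(d,1.2)
    hit,act=go(cmd,30)
    if hit: break
manip.sleep(.5); go(cmd,30); s=manip.observe(); print(s["t"],s["tcp_pos"],s["ft_force"],s["qd"].max())
im=[manip.capture(k)[:,:,::-1] for k in("scene","top")]
cv2.imwrite("pics/end.png",np.hstack([cv2.resize(im[0][130:320,150:330],(400,422)),cv2.resize(im[1][100:250,190:380],(400,422))]))
for l in("craft_jar","glue_tin","paint_pot"):
    for k in("scene","top"): print(l,k,[(round(d["conf"],2),np.round(d["location"],1)) for d in manip.outline_of(k,l)[:1]])
```

```text
False 24.78 cmd -185.60 act -184.70 r 55.30 rad 2.9 tan 4.0 gap 0.221
False 25.13 cmd -170.00 act -169.00 r 55.41 rad 3.2 tan 2.8 gap 0.215
False 26.77 cmd -90.00 act -89.00 r 55.44 rad 0.2 tan 2.7 gap 0.221
False 28.4 cmd -10.00 act -9.40 r 54.76 rad -1.8 tan 2.3 gap 0.218
False 30.03 cmd 70.00 act 70.53 r 54.51 rad -2.3 tan 3.5 gap 0.222
False 31.67 cmd 150.00 act 150.41 r 55.06 rad 3.2 tan 3.4 gap 0.22
False 33.3 cmd 230.00 act 231.47 r 55.52 rad 4.5 tan 2.4 gap 0.223
False 34.93 cmd 310.00 act 311.13 r 55.14 rad -1.5 tan 3.3 gap 0.222
False 36.57 cmd 390.00 act 390.54 r 54.55 rad -4.1 tan 3.0 gap 0.217
False 38.2 cmd 470.00 act 470.12 r 54.70 rad 0.2 tan 3.7 gap 0.223
False 39.02 cmd 510.00 act 510.35 r 55.06 rad 3.1 tan 2.7 gap 0.219
False 39.36 cmd 525.00 act 525.45 r 55.19 rad 3.4 tan 3.0 gap 0.219
False 39.61 cmd 530.00 act 530.12 r 55.22 rad 3.8 tan 0.2 gap 0.221
False 39.86 cmd 531.32 act 531.03 r 55.23 rad 5.6 tan -0.6 gap 0.219
False 40.11 cmd 532.52 act 532.08 r 55.25 rad 4.1 tan -1.7 gap 0.218
False 40.36 cmd 533.72 act 533.29 r 55.25 rad 3.8 tan -2.4 gap 0.223
False 40.61 cmd 534.78 act 534.32 r 55.29 rad 3.7 tan -2.4 gap 0.22
False 41.36 cmd 534.78 act 534.33 r 55.25 rad 4.6 tan -2.3 gap 0.224
41.3583 [504.2463816  -93.03465213 120.20563142] [-4.40194719  2.7617449  11.54764368] 0.0791285574280663
craft_jar scene [(0.68, array([277.6, 270.4]))]
craft_jar top [(0.9, array([271.3, 125.9]))]
glue_tin scene [(0.91, array([189.8, 291.5]))]
glue_tin top [(0.93, array([350.5, 135.9]))]
paint_pot scene [(0.71, array([197. , 223.1]))]
paint_pot top [(0.59, array([235.3, 230.1]))]
```

View pics/end.png

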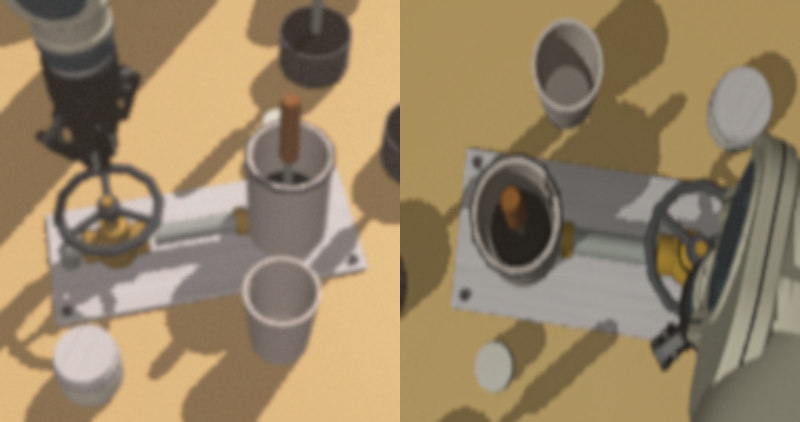

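The end picture shows the knob held on the −x side of the wheel, the brush upright in the pot at (290,130), and the jar, tin and paint pot where they were. I'm handing in.

```bash
python3 -c "
from cell import manip
print(manip.sign_off(), manip.observe()['t'])"
```

```text
the job is handed in; nothing more can be done
the job is handed in; nothing more can be done
```

The job is done and handed in at about 41 s of the 72 s allowed; the hand-in gives no verdict.

- **Brush:** I worked it up and down twice. Each stroke raised it 79.4 mm, and the picture from the first raise shows the top of the head level with the rim. Each time it went back down until contact was felt. I then let go, and it stands upright in the pot.
- **Valve:** I turned it clockwise until it met the stop. There the force rose from 3 to 18 N within 0.3°, at a tool angle of −185.65° against −185.9° predicted from the images. I then opened it 720°, to 534.33° against a target of 534.35°. It was at rest, with the knob still gripped and about 2 N of sideways force left on it.
- **Bystanders:** In the top camera the jar, tin and paint pot moved less than 2 px between the first and last pictures. In the scene camera the tin stayed put.

Two scene-camera readings disagreed with this:
- **Jar:** it read about 6 px off. I put that down to the first outline catching only part of the jar, as the pictures show it unmoved.
- **Paint pot:** the reading landed on the valve wheel, so I ignored it. The paint pot is hidden behind the pot in that view.

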